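# Jack up the front of a cold plate and hold it

## Robot

A 6-joint arm with a two-finger parallel gripper is mounted at the origin on a cart in front of the work surface, level with it; the furniture and walls round the work are solid. World frame = base frame: x ahead of the robot, y to its left, z up, the work surface at z = 0. Lengths are in m, angles in rad, forces in N, time in s.
With the tool pointing down it reaches from about 0.35 to 0.975 m from the base axis. Payload 4.9 kg.
Tool frame: the origin (TCP) lies midway between the tips of the shut fingers; the grasp point (between the pads) lies 19 mm behind it; z points along the fingers, y is the line along which they close (so a half turn about z gives the same grasp; the last joint's range is limited). The gripper opens to 85 mm and grips with 20 to 120 N. Pads are 22 mm wide; open, the fingers measure 114 mm over their backs; the gripper's body (76 mm by 85 mm) begins 54 mm behind the grasp point. The pads swing forward as they close: fully open they stand 13 mm farther back than shut.
Start: joints at [1.156, 0.053, 1.613, -0, 1.476, -0.119], TCP at [0.182, 0.598, 0.231] pointing down, gripper open.
Joint ranges: [-3.01, 3.01], [-1.01, 2.22], [0.06, 2.58], [-1.02, 4.17], [0.09, 2.62], [-3.14, 3.14]. Speed limits (rad/s): [2.57, 2.57, 3.14, 3.14, 3.14, 3.14].

## Interface

Orientations are given as a unit quaternion [w, x, y, z].
In Python, from plant import manip gives the robot as it stands.
- The arm moves only by the tool move_arm, never from a script. Its argument "increments" is one flat list of numbers, 5 for each row, row after row: the shift along the tool's x, y, z in mm, then the turn about the tool's z in rad, then the opening, from 0 (shut) to 1 (fully open). In form: [tx, ty, tz, spin, jaw, tx, ty, tz, spin, jaw, ...]. A call has 1 to 8 rows; each row shifts and turns the commanded pose from where the row before left it, along the tool's axes as they then stand; what a row does not reach is not made up. A row lasts 1/12 s, in which the tool goes at most 41.7 mm and 7.16 degrees, less where a joint would pass 70% of its speed; a pose out of reach is approached as far as the arm can. A call with a gripper value outside its range is refused whole. The fingers move at their own pace and stop on an object; the grip force is fixed at half the most. Time passes only in rows, so rows that do not move let the fingers close. It gives the time, the measured TCP pose, the force, the opening and the grip force at its end, in the units of the state.
- manip.state(): the state, without advancing time (a new reading comes with each control period).
- manip.grab_frame(name): name is "scene" or "top" or "wrist"; returns a dict with "image" (420x560x3 uint8, blue, green, red), "fov_y" (degrees; the focal length in pixels is half the picture's height over the tangent of half this angle, whatever the lens; pixels are square), "cx", "cy" (the principal point, pixels), "eye" and "rotation" of the camera in the world; the wrist camera has in their place "T_tool_cam" (4x4, takes a point from camera to tool coordinates, whose origin is the TCP and whose axes are the flange's). Camera axes: x right, y down, z forward; pixel columns grow to the right and rows downward; lengths in m; the calibration is good to about 2 mm. A picture is of the moment at which its call begins: read the wrist's pose just before it. There is no depth.
- manip.job_done(): hands the job in; it is judged then, once.
The state is a dict: "time": time; "joint_pos": joint angles; "joint_vel": joint speeds; "joint_efforts": joint torques, N m; "tool_pos": TCP position; "tool_rot": TCP orientation; "contact_force": force on the tool from outside, world axes, zero at the start; "ft_torque": the same for the moment, N m; "gripper_width": opening from 0.0 (shut) to 1.0 (fully open); "grasp_force": force on a finger pad.
Only numpy, scipy, OpenCV 4.12 (cv2) and the standard library are available. Lean on these libraries where they do the work, as an engineer would, in place of code of your own. Each camera call takes 0.05 s, during which the arm holds its last target. There are 200 camera calls.

## Task

The cold plate's front feet are to be changed, so its front must be raised: set the small lever jack flat on the bench with its saddle centred under the marked lift point of the bracket on the plate's front. Pump the handle fully down and let it come all the way back up as a trial lift, then press it fully down again and finish while holding it down, so that the jack alone keeps the front of the plate up. Do not touch the plate with the robot or shift it along the bench, keep the cassettes on it, and leave the bottle, the cup and the slide box where they stand.

Things in the scene. Friction and masses are not known exactly. Their poses are not given: they have to be found in the camera images.
- cold_plate: White box with bare metal top and low rim, 200 (x) x 240 (y) x 92 mm high, about 2 kg, loose on four rubber feet. Origin on the bench under its centre; -x is its front, z up. A flat steel tongue (lift bracket, 50 mm wide, underside 60 mm, top 66 mm up) stands out 55 mm from the middle of its front. The thin drain stub beside it (y +85 mm, 36 mm up, 20 mm long) is no lift point.
- lift_pad (a point): The lift point: centre of the bracket's underside, right below the ringed screw head on the bracket's top; in the plate's frame (-130, 0, 60) mm, axes as the plate's. The bracket reaches 25 mm from it to the front and both sides; the plate's front face is 30 mm behind it.
- jack: Small lever jack, loose, 0.7 kg: grey base 70 mm wide (y), x -132 to +88 mm, 12 mm thick. Origin under the base, below the carrying fin; z up; +x from handle end to saddle end. Along x: saddle at +60; block 40 mm wide (-20 to +40, top 52 mm) bearing the fin; cheeks (-51 to -17, top 78, 40 wide); handle pivot between them at x -36, z 68. It balances within 20 mm of the fin's middle.
- jack_grip (a point): Where to grip the jack to carry it: in the upright bare-steel fin, 12 mm thick (y), 44 mm long (x), from 52 to 111 mm above the base's underside. This point is at the fin's middle, 16 mm below its top; in the jack's frame (0, 0, 95) mm, axes as the jack's.
- saddle_top (a point): Centre of the saddle's flat round top, 32 mm across; in the jack's frame (60, 0, 46) mm with the handle up: it then passes 14 mm below the lift bracket. It rises 46 mm per rad of the handle, 30 mm in all. The base reaches 28 mm beyond it in +x.
- jack_handle (a joint): Handle angle, rad: 0 = fully up (0.55 rad above level; a spring, about 2 N at the pad, brings handle and saddle back when let go), 0.65 = fully down on its stop (0.1 rad below level). The saddle meets the bracket at about 0.30; beyond that the pad takes about 4 to 8 N. The saddle does not stay up by itself.
- handle_pad (a point): Middle of the upper face of the flat black pad at the handle's end (50 mm along the handle, 34 mm wide, 10 mm thick); press here from above. In the jack's frame about (-136, 0, 135) mm with the handle up, (-156, 0, 61) mm fully down, on an arc about the pivot. Its axes are the jack's with the handle up and turn with the handle.
- cassette_2: A tissue cassette 28 x 41 x 12 mm lying loose on the cold plate's top; origin at its underside centre.
- cassette_3: A second such cassette on the cold plate.
- cassette_5b: A third such cassette on the cold plate.
- amber_bottle: Bystander: brown reagent bottle with a black cap, 36 mm across, 92 mm high; origin at its underside centre.
- specimen_cup: Bystander: specimen cup with a yellow lid, 39 mm across, 48 mm high; origin at its underside centre.
- slide_box: Bystander: open white card box holding green slides, 70 x 88 x 24 mm; origin at its underside centre.

How it is judged:
By the outcome, as a careful person would: the job done as asked, in the order asked, and still so for the second after the job is handed in, while the arm keeps its last pose, push and grip.
It also fails if it takes over 61 s, if anything falls off the work surface, if the arm or the gripper's body presses on something with over 40 N, if the wrist force passes 120 N, or if a joint passes its speed limit or range.

## Working session

There is one attempt and no reset: what is moved stays moved. The work goes in short steps, Python scripts to look and compute and a tool call to move; the robot and the scene stay as the last step left them, time stands still between calls to the robot, and variables do not carry over. Pictures are saved under pics/ and viewed, at most 10 in all, crops included, and the job is handed in when it is done.

Besides the shell and the picture viewer there is one more tool, called after "Request:" in YAML: its name, and indented under it one key for each argument. move_arm: Moves the arm, as the interface text tells. Its arguments: {"type":"object","properties":{"increments":{"type":"array"}},"required":["increments"]}

```bash
mkdir -p pics; ls; python3 - <<'E'
from plant import manip
import cv2
s=manip.state();print(s['time'],s['tool_pos'],s['tool_rot'])
for n in['scene','top']:
    f=manip.grab_frame(n);cv2.imwrite(f'pics/{n}0.png',f['image'])
    print(n,f['fov_y'],f['cx'],f['cy'],f['eye'],f['rotation'])
E
```

```text
pics
0.0 [0.18192415 0.59728848 0.23007686] [-2.81917145e-04  1.47371923e-01  9.89080615e-01 -9.87171622e-04]
scene 43.21886873267545 282.3311880078213 208.6095332943187 [-0.09378831 -1.13938736  0.74445168] [-0.48497482  0.82425815 -0.24694887  0.15625036]
top 42.44352966838101 283.0971979170856 207.4080934496266 [ 0.38634842 -0.18465049  1.37338951] [ 0.06120811 -0.69522678  0.71488363 -0.04306612]
```

View pics/scene0.png

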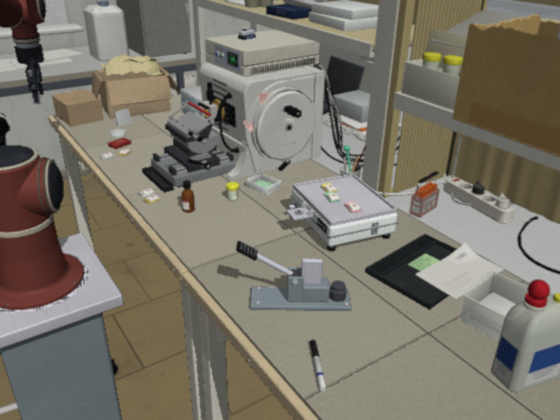

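View pics/top0.png

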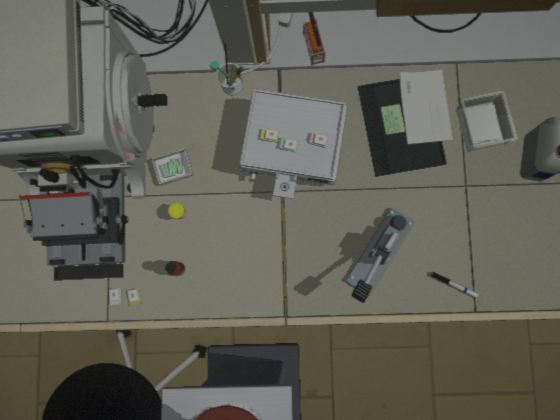

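The scene view shows the jack at about (300,285) with its handle to the left, and the plate's bracket at (300,212). In the top view the bracket's screw is at (285,187), the jack runs from (362,285) to (400,220), the fin is near (385,245), the bottle is at (176,268) and the cup at (176,211).

```bash
cat > h.py <<'E'
import numpy as np, cv2
from scipy.spatial.transform import Rotation as R
from plant import manip
def q2R(q): return R.from_quat(np.r_[q[1:],q[0]]).as_matrix()
class Cam:
    def __init__(s,name,state=None):
        s.f=manip.grab_frame(name); f=s.f; s.img=f['image']
        s.F=210/np.tan(np.radians(f['fov_y'])/2); s.c=np.array([f['cx'],f['cy']])
        if name=='wrist':
            T=np.array(f['T_tool_cam']); Rt=q2R(state['tool_rot'])
            s.R=Rt@T[:3,:3]; s.e=Rt@T[:3,3]+state['tool_pos']
        else: s.R=q2R(f['rotation']) if np.size(f['rotation'])==4 else np.array(f['rotation']); s.e=np.array(f['eye'])
    def ray(s,p): 
        d=s.R@np.r_[(np.array(p,float)-s.c)/s.F,1]; return d/np.linalg.norm(d)
    def onz(s,p,z): d=s.ray(p); return s.e+d*(z-s.e[2])/d[2]
    def proj(s,P): c=s.R.T@(np.array(P)-s.e); return c[:2]/c[2]*s.F+s.c
def tri(views):
    A=np.zeros((3,3));b=np.zeros(3)
    for c,p in views:
        d=c.ray(p);M=np.eye(3)-np.outer(d,d);A+=M;b+=M@c.e
    P=np.linalg.solve(A,b); return P,[np.round(c.proj(P)-p,1) for c,p in views]
E
python3 - <<'E'
from h import *
s=Cam('scene');t=Cam('top')
print(s.R[:,2],t.R[:,2])
print(tri([(t,(285,187)),(s,(300,212))]))
for p in[(362,285),(400,220),(385,245)]:print(t.onz(p,.1))
cr=lambda i,x,y,w,h,k:cv2.resize(i[y:y+h,x:x+w],None,fx=k,fy=k,interpolation=cv2.INTER_CUBIC)
a=np.hstack([cr(t.img,335,195,80,60,5)[:300],cr(t.img,240,150,80,60,5)])
a=np.hstack([cr(t.img,335,200,100,110,4)[:,:400],cr(t.img,235,90,115,110,4)[:,:400]])[:440]
cv2.imwrite('pics/c1.png',a)
b=np.hstack([cr(s.img,230,235,130,80,3),cr(s.img,270,170,130,80,3)])
cv2.imwrite('pics/c2.png',np.vstack([a[:,:780],np.zeros((0,780,3),np.uint8)]))
cv2.imwrite('pics/c3.png',b)
E
```

```text
[ 0.49710923  0.72231721 -0.48077049] [ 0.14739478  0.02353251 -0.98879775]
(array([ 0.63361727, -0.16072972,  0.06684692]), [array([ 0.5, -0.8]), array([-0.9,  0.1])])
[ 0.38856743 -0.33287198  0.1       ]
[ 0.53788976 -0.42931594  0.1       ]
[ 0.47993108 -0.39096835  0.1       ]
```

View pics/c1.png

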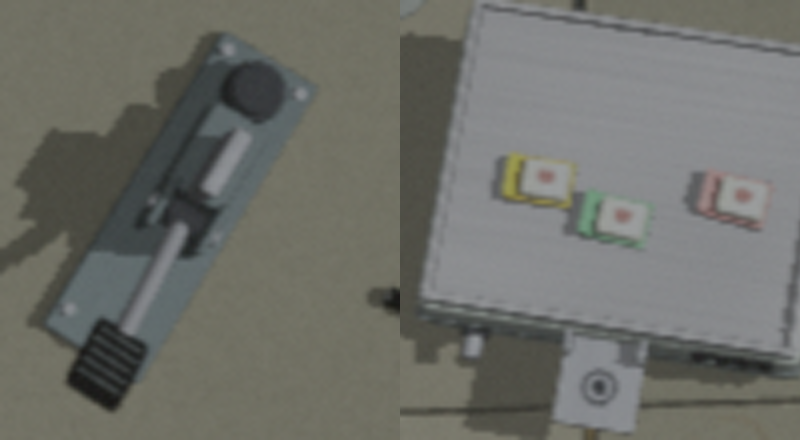

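View pics/c3.png

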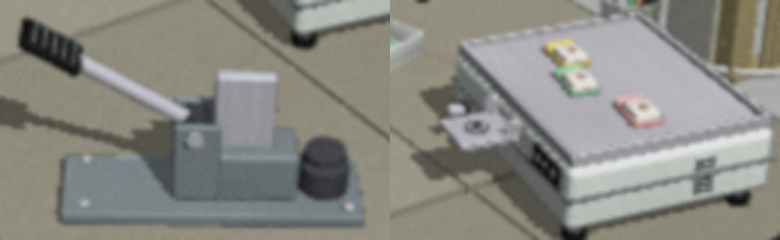

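The crops show, in top-view crop pixels, the fin's top centred at (226,163), the saddle at (252,90), base corners at (222,32), (318,88) and (45,322), and the screw at (599,387). In the scene crop the fin's top is at (247,73), the saddle's top at (323,147) and the screw at (477,126).

```bash
python3 - <<'E'
from h import *
s=Cam('scene');t=Cam('top')
tj=lambda u,v,x=335,y=200:((u+.5)/4-.5+x,(v+.5)/4-.5+y)
tp=lambda u,v:tj(u-400,v,235,90)
sj=lambda u,v,x=230,y=235:((u+.5)/3-.5+x,(v+.5)/3-.5+y)
sp=lambda u,v:sj(u-390,v,270,170)
for n,a,b in[('screw',tp(599,387),sp(477,126)),('fin',tj(232,155),sj(247,73)),('saddle',tj(250,88),sj(323,147)),('pad',tj(108,362),sj(51,45)),
 ('plateFL',tp(425,298),sp(462,58)),('plateBL',tp(478,3),sp(638,15)),('yel',tp(545,177),sp(568,50)),('pink',tp(743,196),sp(640,107))]:
    P,r=tri([(t,a),(s,b)]);print(n,P.round(4),r)
A,B,C=[t.onz(tj(*p),.012) for p in[(222,32),(318,88),(45,322)]]
print('base',A,B,C,np.linalg.norm(A-B),np.linalg.norm(A-C))
yaw=np.arctan2(*(A-C)[1::-1]);print('yaw',np.degrees(yaw),np.degrees(np.arctan2(*(A-B)[1::-1])))
x=(A-C)/np.linalg.norm(A-C);M=(A+B)/2;print('origin from end',M-.088*x,'saddle',M-.028*x)
F=t.onz(tj(226,163),.111);print('fin z111 ray',t.onz(tj(232,155),.111)) 
P=[t.onz(tp(*p),.092) for p in[(425,298),(478,3)]];print('plate side yaw',np.degrees(np.arctan2(*(P[1]-P[0])[1::-1])),np.linalg.norm(P[1]-P[0]))
P=[t.onz(tp(*p),.066) for p in[(554,427),(632,432),(568,335),(647,345)]];print('bracket',P, np.degrees(np.arctan2(*(P[2]-P[0])[1::-1])),np.degrees(np.arctan2(*(P[3]-P[1])[1::-1])),np.degrees(np.arctan2(*(P[0]-P[1])[1::-1])))
E
```

```text
screw [ 0.6335 -0.1582  0.067 ] [array([ 0.1, -0.1]), array([-0.1,  0. ])]
fin [ 0.4922 -0.4065  0.1112] [array([-0.5,  0.8]), array([ 1. , -0.1])]
saddle [ 0.5416 -0.4335  0.0431] [array([ 0.2, -0.3]), array([-0.4,  0.1])]
pad [ 0.3766 -0.3276  0.1314] [array([-0.1,  0.2]), array([ 0.2, -0. ])]
plateFL [ 0.6914 -0.0525  0.0734] [array([ 0.1, -0.1]), array([-0.1,  0. ])]
plateBL [ 0.8748 -0.0898  0.0876] [array([ 0.1, -0.1]), array([-0.1,  0. ])]
yel [ 0.7579 -0.1286  0.0966] [array([-0.2,  0.3]), array([ 0.3, -0.1])]
pink [ 0.742  -0.2486  0.0965] [array([-0.2,  0.4]), array([ 0.4, -0.1])]
base [ 0.58061433 -0.42318459  0.012     ] [ 0.54320766 -0.48135381  0.012     ] [ 0.40175525 -0.30371743  0.012     ] 0.06915863780281738 0.21508828784239004
yaw -33.74055100184297 57.25629163003925
origin from end [ 0.48873361 -0.40339108  0.012     ] saddle [ 0.53862728 -0.43671707  0.012     ]
fin z111 ray [ 0.49404241 -0.40766645  0.111     ]
plate side yaw -10.835884034588366 0.18941392599969933
bracket [array([ 0.60932428, -0.12977671,  0.066     ]), array([ 0.60476017, -0.17750607,  0.066     ]), array([ 0.66662298, -0.13975293,  0.066     ]), array([ 0.65879192, -0.18828699,  0.066     ])] -9.876702147091937 -11.284007693021712 84.53770394573483
```

Request:
move_arm:
  increments: [-20,-22.5,-15,0,1,-20,-22.5,-15,0,1,-20,-22.5,-15,0,1,-20,-22.5,-15,0,1,-20,-22.5,-15,0,1,-20,-22.5,-15,0,1,-20,-22.5,-15,0,1,-20,-22.5,-15,0,1]

```text
time: 0.97
tool_pos: [0.2829, 0.3776, 0.3521]
tool_rot: [0.0, 0.147, 0.989, 0.0]
contact_force: [0.8, 0.1, -0.9]
gripper_width: 0.999
grasp_force: 0.0
```

```bash
python3 - <<'E'
from h import *
s=manip.state();f=manip.grab_frame('wrist')
print(s['joint_pos'],np.array(f['T_tool_cam']).round(3),f['fov_y'],f['cx'],f['cy'])
E
```

```text
[ 7.69878113e-01 -3.63184422e-01  1.78646697e+00 -9.58622717e-05
  1.71787707e+00 -5.05534714e-01] [[-0.001 -0.964 -0.265  0.066]
 [ 1.    -0.001 -0.001 -0.001]
 [ 0.    -0.265  0.964 -0.143]
 [ 0.     0.     0.     1.   ]] 65.99733379640644 280.9593822245046 210.8604215614485
```

Request:
move_arm:
  increments: [-20.5,-32,0,0,1,-20.5,-32,0,0,1,-20.5,-32,0,0,1,-20.5,-32,0,0,1,-20.5,-32,0,0,1,-20.5,-32,0,0,1,-20.5,-32,0,0,1,-20.5,-32,0,0,1]

```text
time: 1.68
tool_pos: [0.365, 0.0846, 0.3516]
tool_rot: [0.001, 0.147, 0.989, 0.0]
contact_force: [0.8, 0.7, 0.0]
gripper_width: 0.999
grasp_force: 0.0
```

Request:
move_arm:
  increments: [-20.5,-32,0,0,1,-20.5,-32,0,0,1,-20.5,-32,0,0,1,-20.5,-32,0,0,1,-20.5,-32,0,0,1,-20.5,-32,0,0,1,-20.5,-32,0,0,1,-20.5,-32,0,0,1]

```text
time: 2.35
tool_pos: [0.4473, -0.2084, 0.3513]
tool_rot: [0.0, 0.148, 0.989, -0.0]
contact_force: [0.9, 0.6, -0.3]
gripper_width: 1.001
grasp_force: 0.0
```

```bash
python3 - <<'E'
from h import *
import pickle
s=manip.state();c=Cam('wrist',s);cv2.imwrite('pics/w1.png',c.img);pickle.dump(c,open('w1.pkl','wb'))
for n,P in dict(screw=(.6335,-.158,.067),fin=(.49,-.405,.111)).items():print(n,c.proj(P))
E
```

```text
screw [352.39649942 284.38458531]
fin [144.90839891 255.28457219]
```

Request:
move_arm:
  increments: [-16,-28.5,0,0,1,-16,-28.5,0,0,1,-16,-28.5,0,0,1,-16,-28.5,0,0,1,-16,-28.5,0,0,1,-16,-28.5,0,0,1,0,0,0,0.09,1,0,0,0,0.09,1]

```text
time: 3.07
tool_pos: [0.4891, -0.3996, 0.3498]
tool_rot: [-0.001, 0.239, 0.971, 0.001]
contact_force: [0.9, 0.1, -0.1]
gripper_width: 0.999
grasp_force: 0.0
```

Request:
move_arm:
  increments: [0,0,0,0.1,1,0,0,0,0,1]

```text
time: 3.23
tool_pos: [0.4893, -0.3981, 0.3509]
tool_rot: [-0.0, 0.285, 0.959, 0.0]
contact_force: [0.8, -0.2, -0.2]
gripper_width: 1.001
grasp_force: 0.0
```

```bash
python3 - <<'E'
from h import *
import pickle
s=manip.state();c=Cam('wrist',s);cv2.imwrite('pics/w2.png',c.img);pickle.dump(c,open('w2.pkl','wb'))
for n,P in dict(screw=(.6335,-.158,.067),fin=(.49,-.405,.111)).items():print(n,c.proj(P))
w=cv2.imread('pics/w1.png')
cv2.imwrite('pics/w12.png',cv2.resize(np.hstack([w,c.img]),(800,300)))
E
```

```text
screw [494.22332759 165.25481997]
fin [277.45162576 182.57118324]
```

View pics/w12.png

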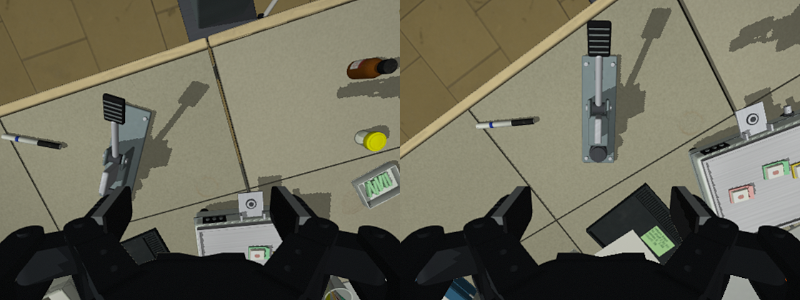

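The left frame (first stop) has the screw at about (352,286) in full pixels. The right frame (over the jack) has the screw at about (493,167), with the jack almost upright in the picture and its fin near (279,185). A closer composite will give the edges.

```bash
python3 - <<'E'
from h import *
a=cv2.imread('pics/w1.png');b=cv2.imread('pics/w2.png')
cr=lambda i,x,y,w,h,k:cv2.resize(i[y:y+h,x:x+w],None,fx=k,fy=k,interpolation=cv2.INTER_CUBIC)
L=np.vstack([cr(a,270,260,100,75,4),cr(b,400,130,100,75,4)])  # 400x600
L2=cr(b,230,70,100,150,4)
cv2.imwrite('pics/c4.png',np.hstack([L,L2]))
E
```

```text
(no output)
```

View pics/c4.png

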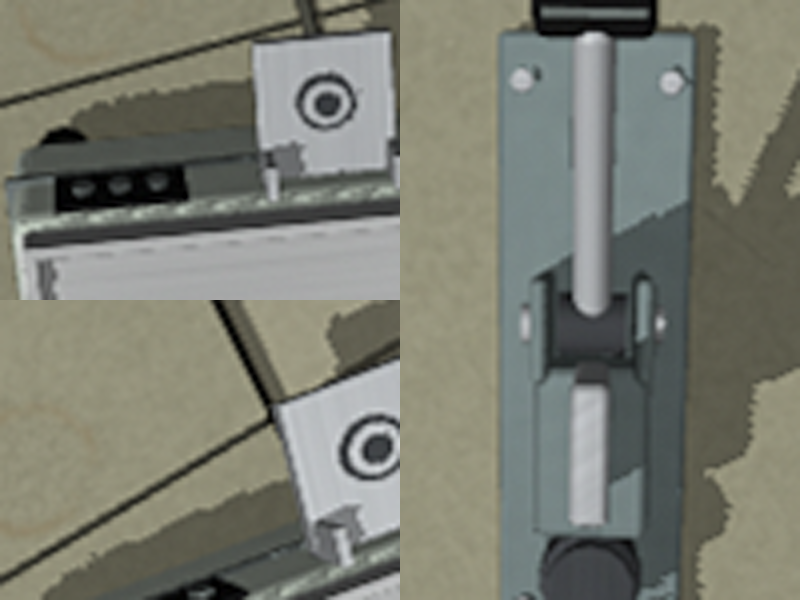

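Screw at (326,103) in the upper-left crop and (376,150) in the lower-left crop. The bracket's front edge runs (254,45) to (390,33). The fin's top face spans (570..608, 385..522) in the right crop, and the base's sides run x 498–500 and 693–683.

```bash
cat > m.py <<'E'
from h import *
import pickle
w1,w2=[pickle.load(open(f'w{i}.pkl','rb')) for i in(1,2)]
k=lambda u,v,x,y:((u+.5)/4-.5+x,(v+.5)/4-.5+y)
A=lambda u,v:k(u,v,270,260); B=lambda u,v:k(u,v,400,130); J=lambda u,v:k(u-400,v,230,70)
t=Cam('top');s=Cam('scene')
scr_t=((199.5)/4-.5+235,(387.5)/4-.5+90); scr_s=(87.5/3-.5+270,126.5/3-.5+170)
print('screw wrist',tri([(w1,A(326,103)),(w2,B(376,150))]))
print('screw all',tri([(w1,A(326,103)),(w2,B(376,150)),(t,scr_t),(s,scr_s)]))
an=lambda p,q:np.degrees(np.arctan2(*(q-p)[1::-1]))
z=lambda c,p,h:c.onz(p,h)
f=[z(w1,A(*p),.066) for p in[(254,45),(390,33),(260,172),(394,160)]]
print('bracket front',an(f[1],f[0])-90,'sides',an(f[0],f[2]),an(f[1],f[3]),np.linalg.norm(f[0]-f[1]))
f2=[z(w1,A(*p),.092) for p in[(28,228),(400,196)]];print('rim',an(f2[1],f2[0])-90)
ft=[z(w2,J(*p),.111) for p in[(590,385),(589,522)]];print('fin',ft,np.mean(ft,0),an(*ft),np.linalg.norm(ft[0]-ft[1]))
tj=lambda u,v:((u+.5)/4-.5+335,(v+.5)/4-.5+200)
print('fin tri',tri([(w2,J(589,453)),(t,tj(227,163)),(s,(247.5/3-.5+230,73.5/3-.5+235))]))
b=[z(w2,J(*p),.012) for p in[(595.5,35),(591.5,590)]];print('base axis',b,an(*b))
e=[z(w2,J(*p),.012) for p in[(498,35),(693,35)]];print('base w',np.linalg.norm(e[0]-e[1]), an(*e))
E
python3 m.py
```

```text
screw wrist (array([ 0.63468987, -0.16008233,  0.06749541]), [array([0.2, 0.3]), array([-0.3, -0.2])])
screw all (array([ 0.63388725, -0.15931992,  0.06760142]), [array([ 0.5, -0.3]), array([ 0.1, -1. ]), array([ 0.5, -0.3]), array([ 0.3, -0.1])])
bracket front -191.52328138921104 sides -12.147103422470108 -11.37494269964701 0.04910075586782545
rim -191.4533806543435
fin [array([ 0.47308599, -0.39433302,  0.111     ]), array([ 0.50768233, -0.41747467,  0.111     ])] [ 0.49038416 -0.40590384  0.111     ] -33.77874911184658 0.04162262881267792
fin tri (array([ 0.48992354, -0.40529871,  0.110871  ]), [array([ 0.3, -0.2]), array([ 0.3, -0.2]), array([-0.2,  0. ])])
base axis [array([ 0.38289514, -0.33401238,  0.012     ]), array([ 0.54998034, -0.44560696,  0.012     ])] -33.738576933613345
base w 0.06771410898483914 56.82024766162994
```

Request:
move_arm:
  increments: [-4.7,-6,30,0.011,1,0,0,35,0,1,0,0,35,0,1,0,0,35,0,1,0,0,35,0,1,0,0,30,0,1,0,0,20,0,1,0,0,0,0,1]

```text
time: 4.05
tool_pos: [0.4872, -0.4024, 0.1248]
tool_rot: [-0.005, 0.288, 0.958, 0.003]
contact_force: [-0.9, 1.4, -1.0]
gripper_width: 1.001
grasp_force: 0.0
```

```bash
python3 - <<'E'
from h import *
s=manip.state();R_=q2R(s['tool_rot']);print(s['tool_pos'],np.degrees(np.arctan2(R_[1,0],R_[0,0])))
d=np.array([.490,-.4055,.076])-s['tool_pos'];print(R_.T@d*1000)
E
```

```text
[ 0.48721565 -0.40244842  0.12480039] 146.4797653567878
[-4.52009169 -1.11993824 48.75302688]
```

Request:
move_arm:
  increments: [0,0,15,0,1,0,0,15,0,1,0,0,10,0,1,0,0,10,0,1,0,0,5,0,1,0,0,0,0,1]

```text
time: 4.55
tool_pos: [0.4893, -0.4049, 0.0748]
tool_rot: [-0.001, 0.289, 0.957, 0.001]
contact_force: [-0.5, -0.7, -0.1]
gripper_width: 1.001
grasp_force: 0.0
```

```bash
cat > g.py <<'E'
from h import *
import sys
def go(x,y,z,yaw=None):
    s=manip.state();R_=q2R(s['tool_rot']);yw=np.degrees(np.arctan2(R_[1,0],R_[0,0]))
    print(s['time'],s['tool_pos'].round(4) if hasattr(s['tool_pos'],'round') else s['tool_pos'],'yaw',yw,'tilt',R_[:,2].round(4),s['joint_pos'][5])
    print('tool d mm',(R_.T@(np.array([x,y,z])-s['tool_pos'])*1000).round(1),'spin',None if yaw is None else np.radians(yw-yaw))
if __name__=='__main__': go(*map(float,sys.argv[1:]))
E
python3 g.py .490 -.4055 .076 146.25
```

```text
4.55 [ 0.4893 -0.4049  0.0748] yaw 146.38508996762047 tilt [-0.0016  0.0017 -1.    ] -1.7924698716248488
tool d mm [-0.9 -0.1 -1.2] spin 0.002357764721389789
```

Well placed; close on the fin.

Request:
move_arm:
  increments: [0,0,0,0,0,0,0,0,0,0,0,0,0,0,0,0,0,0,0,0,0,0,0,0,0,0,0,0,0,0,0,0,0,0,0,0,0,0,0,0]

```text
time: 5.22
tool_pos: [0.4902, -0.4055, 0.0766]
tool_rot: [0.0, 0.289, 0.957, -0.0]
contact_force: [0.3, 1.2, 1.0]
gripper_width: 0.133
grasp_force: 60.2
```

Request:
move_arm:
  increments: [0,0,-10,0,0,0,0,-15,0,0,8,11,-5,0,0,16,22,0,0,0,20,27,0,0,0,20,27,0,0,0,20,27,0,0,0,20,27,0,0,0]

```text
time: 5.88
tool_pos: [0.4805, -0.2289, 0.1064]
tool_rot: [-0.0, 0.29, 0.957, 0.0]
contact_force: [0.0, 0.2, -5.9]
gripper_width: 0.136
grasp_force: 59.1
```

Request:
move_arm:
  increments: [20,27,0,0,0,20,27,0,0,0,12,17,0,-0.04,0,8,12,0,-0.08,0,0,0,0,-0.09,0,0,0,0,-0.09,0,0,0,0,-0.087,0,0,0,0,0,0]

```text
time: 6.55
tool_pos: [0.4764, -0.1279, 0.1066]
tool_rot: [-0.0, 0.099, 0.995, -0.0]
contact_force: [0.4, -0.3, -6.3]
gripper_width: 0.129
grasp_force: 59.4
```

```bash
python3 g.py .4775 -.1278 .106 168.5; python3 - <<'E'
from h import *
s=manip.state();print(s['gripper_width'],s['grasp_force'],s['contact_force'],s['ft_torque'])
c=Cam('wrist',s);t=Cam('top');import pickle;pickle.dump((c,t),open('w3.pkl','wb'))
cr=lambda i,x,y,w,h,k:cv2.resize(i[y:y+h,x:x+w],None,fx=k,fy=k,interpolation=cv2.INTER_CUBIC)
o=np.zeros((600,800,3),np.uint8);o[:420,:400]=c.img[:,80:480];o[:,400:]=cr(t.img,230,150,100,150,4)
cv2.imwrite('pics/c5.png',o)
E
```

```text
6.55 [ 0.4764 -0.1279  0.1066] yaw 168.64806080680825 tilt [-4.e-04 -1.e-04 -1.e+00] -1.7858075540263811
tool d mm [-1.1  0.4  0.6] spin 0.0025841485719631306
0.12941915543110205 59.44214165210724 [ 0.44832692 -0.29516479 -6.34918294] [-0.02273089 -0.0781383   0.01362691]
```

View pics/c5.png

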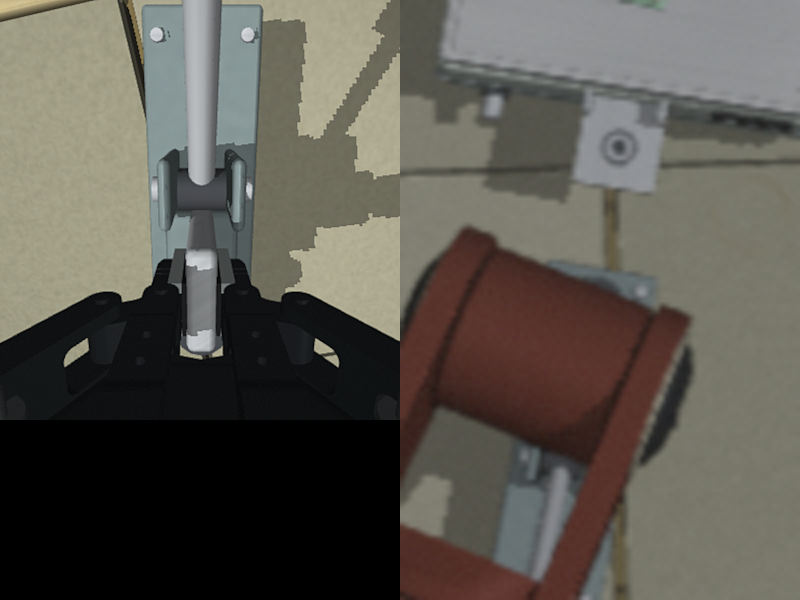

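The wrist view shows the fin's top between about rows 252 and 350 (column 282 in full pixels), and the base's rear corners at (225,5) and (342,5). The top view shows the base's front end still clear of the bracket.

```bash
python3 - <<'E'
from h import *
import pickle
c,t=pickle.load(open('w3.pkl','rb'));s=manip.state();R_=q2R(s['tool_rot']);p=np.array(s['tool_pos'])
def tl(px,dz): # jack frame z (grip TCP at jack z .0766)
    w=c.onz(px,p[2]+dz-.0766); return (R_.T@(w-p)*1000).round(1)
print('fin ends',tl((282,252),.111),tl((282,350),.111))
for q in[(225,5),(342,5)]:print('rear corner',tl(q,.012),tl(q,.017))
for q in[(225,5),(229,150),(342,5),(337,150)]:print(tl(q,.012))
E
```

```text
fin ends [ 21.   -1.1 -34.4] [-20.6  -0.9 -34.4]
rear corner [130.1 -33.5  64.6] [128.5 -32.7  59.6]
rear corner [130.2  32.8  64.6] [128.7  32.   59.6]
[130.1 -33.5  64.6]
[ 49.  -34.5  64.6]
[130.2  32.8  64.6]
[49.2 33.9 64.6]
```

Request:
move_arm:
  increments: [0,0.4,10,0.0026,0,0,0,10,0,0,0,0,6,0,0,-8,0,0,0,0,-14,0,0,0,0,-14,0,0,0,0,-14,0,0,0,0,-10,0,0,0,0]

```text
time: 7.32
tool_pos: [0.5364, -0.14, 0.0793]
tool_rot: [-0.0, 0.101, 0.995, 0.0]
contact_force: [-1.1, -0.8, -6.9]
gripper_width: 0.134
grasp_force: 59.4
```

Request:
move_arm:
  increments: [0,0,0,0,0,0,0,0,0,0]

```text
time: 7.48
tool_pos: [0.5354, -0.1398, 0.0796]
tool_rot: [-0.001, 0.101, 0.995, 0.0]
contact_force: [0.3, 0.3, -6.4]
gripper_width: 0.13
grasp_force: 59.5
```

```bash
python3 g.py .5755 -.1477 .0796 168.5; python3 - <<'E'
from h import *
t=Cam('top');s=Cam('scene')
cr=lambda i,x,y,w,h,k:cv2.resize(i[y:y+h,x:x+w],None,fx=k,fy=k,interpolation=cv2.INTER_CUBIC)
cv2.imwrite('pics/c6.png',np.hstack([cr(t.img,240,140,100,100,4),cr(s.img,240,160,100,100,4)]))
E
```

```text
7.4833 [ 0.5354 -0.1398  0.0796] yaw 168.39808633557936 tilt [-1.9e-03  6.0e-04 -1.0e+00] -1.7580557350652943
tool d mm [-40.9   0.3  -0.1] spin -0.0017787289969126894
```

View pics/c6.png

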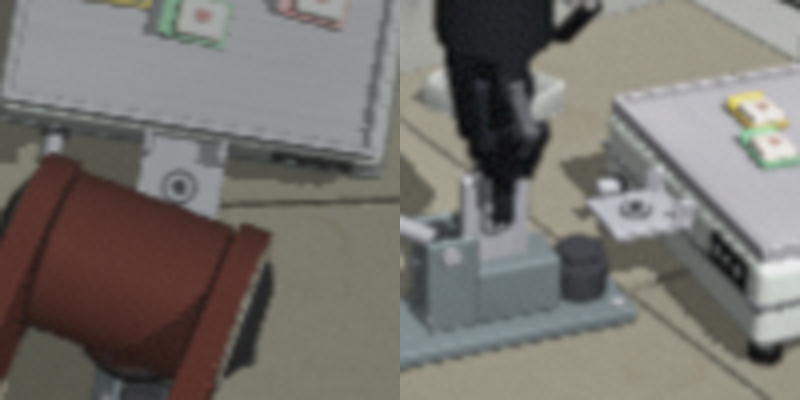

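Scene crop: saddle top at about (582,247), just short of the bracket with the screw at (635,207). Top crop: screw at (180,187), not hidden.

```bash
python3 - <<'E'
from h import *
s=Cam('scene');t=Cam('top');st=manip.state()
f=np.array([np.cos(np.radians(-11.5)),np.sin(np.radians(-11.5)),0])
P=np.array(st['tool_pos'])*[1,1,0]+.06*f+[0,0,.049]
k=lambda u,v,x:((u+.5)/4-.5+x[0],(v+.5)/4-.5+x[1])
m=k(182,247,(240,160));print('saddle proj',s.proj(P),'seen',m, s.onz(m,.049)-P)
print('screw scene',s.proj((.6343,-.1597,.067)),k(235,207,(240,160)),'top',t.proj((.6343,-.1597,.067)),k(180,187,(240,140)))
print(tri([(s,k(235,207,(240,160))),(t,k(180,187,(240,140)))]))
# relative in scene camera: saddle->screw along rays
d=s.onz(k(235,207,(240,160)),.067)-s.onz(m,.049);print('relative d fwd/left',d@f*1000,d@[-f[1],f[0],0]*1000)
E
```

```text
saddle proj [284.45264458 220.56741135] seen (285.125, 221.375) [-8.80029205e-04 -4.42656130e-03  4.16333634e-17]
screw scene [299.12409986 211.83349686] (298.375, 211.375) top [285.03500005 185.92159439] (284.625, 186.375)
(array([ 0.63280516, -0.15860482,  0.06833129]), [array([ 0.1, -0. ]), array([-0. ,  0.1])])
relative d fwd/left 40.66004223758585 7.606632037449404
```

Request:
move_arm:
  increments: [-8,0.5,0,0,0,-10,0.5,0,0,0,-10,0,0,0,0,-8,0,0,0,0,-4.5,0,0,0,0,0,0,0,0,0,0,0,1.5,0,0,0,0,1,0,0]

```text
time: 8.35
tool_pos: [0.5752, -0.1469, 0.0774]
tool_rot: [-0.0, 0.101, 0.995, 0.0]
contact_force: [-0.5, 0.3, -6.4]
gripper_width: 0.13
grasp_force: 59.4
```

Request:
move_arm:
  increments: [0,0,0.5,0,0,0,0,0,0,0]

```text
time: 8.52
tool_pos: [0.575, -0.1468, 0.0769]
tool_rot: [-0.0, 0.101, 0.995, 0.0]
contact_force: [-0.1, -0.2, -6.8]
gripper_width: 0.129
grasp_force: 59.6
```

```bash
python3 g.py .5752 -.1474 .0766 168.5; python3 - <<'E'
from h import *
t=Cam('top');s=Cam('scene');st=manip.state();c=Cam('wrist',st)
print(st['contact_force'],st['ft_torque'])
cr=lambda i,x,y,w,h,k:cv2.resize(i[y:y+h,x:x+w],None,fx=k,fy=k,interpolation=cv2.INTER_CUBIC)
cv2.imwrite('pics/c7.png',np.hstack([cr(t.img,240,140,100,100,4),cr(s.img,240,160,100,100,4)]))
E
```

```text
8.5167 [ 0.575  -0.1468  0.0769] yaw 168.39889280614005 tilt [-9.e-04  3.e-04 -1.e+00] -1.7437068594151566
tool d mm [-0.3 -0.5  0.3] spin -0.001764653430308247
[-0.21213421 -0.33411928 -6.35771055] [-0.04935665 -0.06348755  0.0132055 ]
```

View pics/c7.png

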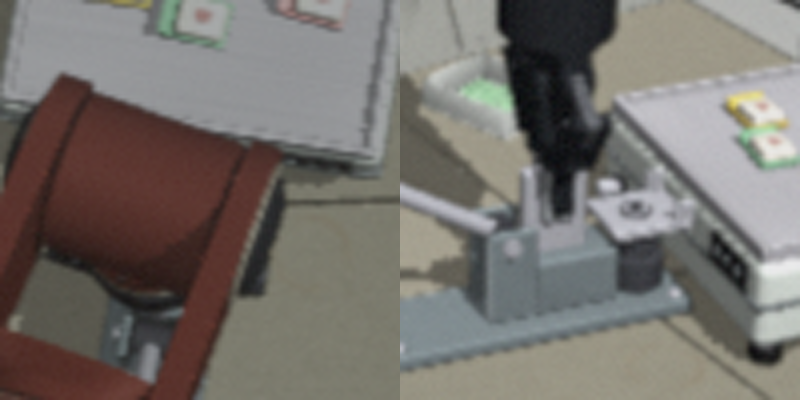

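The saddle sits under the bracket: in the scene crop it is at (640,265), below the screw at (635,207). The arm still carries the weight, so I lower it the last bit.

Request:
move_arm:
  increments: [0,0,0.6,0,0,0,0,0.4,0,0,0,0,0,0,0]

```text
time: 8.92
tool_pos: [0.5756, -0.147, 0.0766]
tool_rot: [0.0, 0.101, 0.995, -0.0]
contact_force: [-0.0, 0.4, -4.5]
gripper_width: 0.133
grasp_force: 59.7
```

Request:
move_arm:
  increments: [0,0,0.4,0,0,0,0,0.3,0,0,0,0,0,0,0]

```text
time: 9.17
tool_pos: [0.5757, -0.147, 0.0766]
tool_rot: [-0.0, 0.101, 0.995, 0.0]
contact_force: [-3.9, 3.5, 2.6]
gripper_width: 0.134
grasp_force: 60.8
```

Request:
move_arm:
  increments: [0,0,-0.3,0,0.6,0,0,0,0,0.6,0,0,0,0,0.6,0,0,0,0,0.6,0,0,0,0,0.6,0,0,0,0,0.6]

```text
time: 9.67
tool_pos: [0.5758, -0.1471, 0.0761]
tool_rot: [0.0, 0.101, 0.995, -0.0]
contact_force: [-0.0, -0.3, 1.0]
gripper_width: 0.598
grasp_force: 0.0
```

Request:
move_arm:
  increments: [0,0,-8,0,0.6,0,0,-12,0,0.6,0,0,-20,0,0.6,0,0,-25,0,0.6,0,0,-25,0,0.6,0,0,-25,0,0.6,0,0,-10,0,0.6,0,0,0,0,0.3]

```text
time: 10.33
tool_pos: [0.5777, -0.1478, 0.2059]
tool_rot: [0.004, 0.101, 0.995, -0.001]
contact_force: [0.4, -0.6, 0.3]
gripper_width: 0.471
grasp_force: 0.0
```

```bash
python3 - <<'E'
from h import *
import pickle
st=manip.state();c=Cam('wrist',st);pickle.dump(c,open('w4.pkl','wb'));print(st['tool_pos'],st['gripper_width'],st['contact_force'])
s=Cam('scene')
cr=lambda i,x,y,w,h,k:cv2.resize(i[y:y+h,x:x+w],None,fx=k,fy=k,interpolation=cv2.INTER_CUBIC)
o=np.zeros((420,760,3),np.uint8);o[:,:400]=c.img[:,80:480];o[:360,400:]=cr(s.img,205,160,120,120,3);cv2.imwrite('pics/c8.png',o)
E
```

```text
[ 0.57765716 -0.14782941  0.20594371] 0.470613555847652 [ 0.4314124  -0.57091901  0.2873348 ]
```

View pics/c8.png

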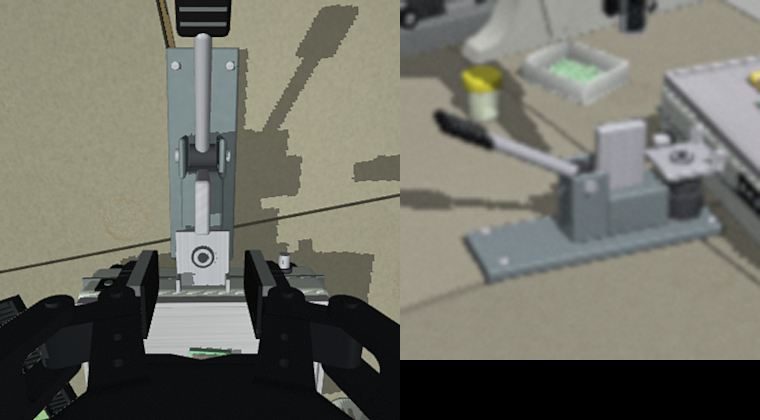

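The wrist view shows the base's midline, the fin and the screw all on column ~203 of the crop (283 in full pixels), with the screw at row 257 and the fin's top in rows 180–233. The jack is straight and centred, with its handle up.

```bash
python3 - <<'E'
from h import *
import pickle
c=pickle.load(open('w4.pkl','rb'))
f=np.array([np.cos(np.radians(-11.5)),np.sin(np.radians(-11.5)),0]);l=np.array([-f[1],f[0],0])
a=[('finR',(282,180),.111),('finF',(282,233),.111),('screw',(283,257),.067),('padF',(283,33),.12),('baseRL',(246,49),.012),('baseRR',(319,49),.012)]
o=c.onz((282,206.5),.111)
for n,p,z in a:
    d=c.onz(p,z)-o;print(n,c.onz(p,z).round(4),(d@f*1000).round(1),(d@l*1000).round(1))
st=manip.state();o=np.array([.5757,-.147,0])
for n,x,z in[('up',-.136,.135),('down',-.156,.061)]:
    P=o+f*x;P[2]=z;print(n,P)
    R_=q2R(st['tool_rot']);print(R_.T@(P-st['tool_pos'])*1000)
E
```

```text
finR [ 0.5542 -0.144   0.111 ] -20.4 0.0
finF [ 0.5951 -0.1524  0.111 ] 21.3 -0.0
screw [ 0.6342 -0.1594  0.067 ] 61.1 0.9
padF [ 0.4602 -0.124   0.12  ] -116.5 0.9
baseRL [ 0.4422 -0.1556  0.012 ] -127.9 -33.7
baseRR [ 0.4562 -0.088   0.012 ] -127.6 35.4
up [ 0.44243024 -0.11988596  0.135     ]
[135.74274739  -0.20777917  65.76541998]
down [ 0.42283175 -0.1158986   0.061     ]
[155.75849692  -0.23816714 139.76115531]
```

Request:
move_arm:
  increments: [12,0,0,0,0,24,0,0,0,0,27,0,0,0,0,27,0,0,0,0,25,0,0,0,0,14,0,0,0,0,7,0,20,0,0,0,0,20,0,0]

```text
time: 11.1
tool_pos: [0.4409, -0.1192, 0.1594]
tool_rot: [-0.0, 0.101, 0.995, 0.0]
contact_force: [0.7, 0.3, -0.1]
gripper_width: 0.003
grasp_force: 0.0
```

Request:
move_arm:
  increments: [0,0,5,0,0,0,0,0,0,0]

```text
time: 11.27
tool_pos: [0.44, -0.1187, 0.1521]
tool_rot: [-0.003, 0.101, 0.995, 0.001]
contact_force: [-0.2, 0.4, -0.4]
gripper_width: 0.006
grasp_force: 0.0
```

```bash
python3 g.py .4424 -.1199 .135 168.5
```

```text
11.2667 [ 0.44   -0.1187  0.1521] yaw 168.39684494681597 tilt [-0.0067  0.0031 -1.    ] -1.7952675970205678
tool d mm [-2.7 -0.8 17. ] spin -0.0018003953181311015
```

Request:
move_arm:
  increments: [0,-0.6,5,0,0,1,0,5,0,0,2,0,6,0,0,2,0,7,0,0,2,0,7,0,0,2,0,7,0,0,2,0,6,0,0,1,0,6,0,0]

```text
time: 11.93
tool_pos: [0.43, -0.1177, 0.1062]
tool_rot: [-0.0, 0.101, 0.995, 0.0]
contact_force: [-0.5, 0.2, 1.2]
gripper_width: 0.002
grasp_force: 0.9
```

Request:
move_arm:
  increments: [1,0,5,0,0,1,0,5,0,0,1,0,5,0,0,0,0,5,0,0,0,0,5,0,0,0,0,5,0,0,0,0,3,0,0,0,0,0,0,0]

```text
time: 12.6
tool_pos: [0.4267, -0.1171, 0.0735]
tool_rot: [-0.001, 0.101, 0.995, 0.0]
contact_force: [-5.4, 1.6, 7.5]
gripper_width: 0.005
grasp_force: 3.5
```

Request:
move_arm:
  increments: [1,0,3,0,0,1,0,3,0,0,0.5,0,2.5,0,0,0,0,2,0,0,0,0,0,0,0,0,0,0,0,0]

```text
time: 13.1
tool_pos: [0.4267, -0.1172, 0.0648]
tool_rot: [0.002, 0.101, 0.995, -0.0]
contact_force: [-0.1, 1.6, 8.0]
gripper_width: -0.002
grasp_force: 3.7
```

Request:
move_arm:
  increments: [0,0,1,0,0,0,0,1,0,0,0,0,1,0,0,0,0,0,0,0,0,0,0,0,0]

```text
time: 13.52
tool_pos: [0.4268, -0.1172, 0.062]
tool_rot: [0.002, 0.101, 0.995, -0.0]
contact_force: [-0.1, 1.7, 7.5]
gripper_width: -0.001
grasp_force: 3.8
```

Request:
move_arm:
  increments: [0,0,1,0,0,0,0,1,0,0,0,0,0,0,0]

```text
time: 13.77
tool_pos: [0.4269, -0.1173, 0.0612]
tool_rot: [0.002, 0.101, 0.995, -0.0]
contact_force: [-4.3, 3.2, 16.2]
gripper_width: 0.004
grasp_force: 8.3
```

On the stop: 16 N with no further travel. I save a frame, then let the handle rise.

```bash
python3 - <<'E'
from h import *
for n in('scene','top'):cv2.imwrite(f'pics/down1_{n}.png',Cam(n).img)
E
```

Request:
move_arm:
  increments: [0,0,-3,0,0,0,0,-5,0,0,-1,0,-5,0,0,-1,0,-6,0,0,-1,0,-6,0,0,-1.5,0,-6,0,0,-1.5,0,-6,0,0,-2,0,-7,0,0]

```text
time: 14.53
tool_pos: [0.4327, -0.1183, 0.1028]
tool_rot: [-0.0, 0.101, 0.995, -0.0]
contact_force: [-1.1, -0.3, 2.1]
gripper_width: 0.0
grasp_force: 0.6
```

Request:
move_arm:
  increments: [-2,0,-7,0,0,-2,0,-7,0,0,-2,0,-7,0,0,-2,0,-7,0,0,-2,0,-7,0,0,0,0,-7,0,0,0,0,-8,0,0,0,0,-8,0,0]

```text
time: 15.2
tool_pos: [0.4422, -0.1202, 0.1607]
tool_rot: [-0.001, 0.101, 0.995, 0.0]
contact_force: [-0.3, 0.1, -0.4]
gripper_width: -0.001
grasp_force: 0.0
```

Request:
move_arm:
  increments: [0,0,-8,0,0,0,0,0,0,0,0,0,0,0,0,0,0,0,0,0]

```text
time: 15.53
tool_pos: [0.4424, -0.1203, 0.1681]
tool_rot: [-0.0, 0.101, 0.995, 0.0]
contact_force: [0.2, -0.0, 0.3]
gripper_width: -0.002
grasp_force: 0.0
```

```bash
cat > cmp.py <<'E'
from h import *
import sys
# patches in the first scene/top frames: which moved?
tag=sys.argv[1]
for n,pts in dict(scene=dict(screw=(298,211),foot=(331,240),yel=(329,187),green=(333,197),pink=(352,207),bottle=(188,200),cup=(232,190),box=(263,183)),
  top=dict(yel=(269,134),green=(288,144),pink=(318,139),rimL=(248,150),rimR=(340,110),bottle=(176,268),cup=(176,211),box=(171,167))).items():
    a=cv2.imread(f'pics/{n}0.png');b=cv2.imread(f'pics/{tag}_{n}.png')
    for k,(x,y) in pts.items():
        m=cv2.matchTemplate(b[y-22:y+23,x-22:x+23],a[y-7:y+8,x-7:x+8],cv2.TM_CCOEFF_NORMED)
        j=np.unravel_index(m.argmax(),m.shape);print(n,k,'dx,dy',j[1]-15,j[0]-15,m.max().round(2))
E
python3 - <<'E'
from h import *
for n in('scene','top'):cv2.imwrite(f'pics/up1_{n}.png',Cam(n).img)
E
echo DOWN; python3 cmp.py down1; echo UP; python3 cmp.py up1; python3 g.py .4424 -.1199 .152 168.5
python3 - <<'E'
import cv2,numpy as np
# handle dark pad in scene, and jack base hue, up vs before (c8-era not saved): dark pad centroid
a=cv2.imread('pics/up1_scene.png');b=cv2.imread('pics/down1_scene.png')
for n,i in(('up',a),('down',b)):
    m=(i[190:240,205:262].max(2)<50).astype(np.uint8);k=np.argwhere(m);print(n,len(k),k.mean(0)+[190,205],k.min(0)+[190,205],k.max(0)+[190,205])
E
```

```text
DOWN
scene screw dx,dy 0 -6 0.87
scene foot dx,dy 0 -5 0.96
scene yel dx,dy 1 -3 0.95
scene green dx,dy 1 -3 0.94
scene pink dx,dy 1 -3 0.97
scene bottle dx,dy 0 0 0.94
scene cup dx,dy 1 1 0.62
scene box dx,dy 0 0 1.0
top yel dx,dy 0 -2 0.98
top green dx,dy 0 -2 0.96
top pink dx,dy 0 -2 0.94
top rimL dx,dy 0 -4 0.99
top rimR dx,dy 0 -1 0.95
top bottle dx,dy 0 0 0.94
top cup dx,dy 0 0 1.0
top box dx,dy 0 0 1.0
UP
scene screw dx,dy -2 0 0.95
scene foot dx,dy -1 0 0.98
scene yel dx,dy -1 0 0.94
scene green dx,dy -2 0 0.95
scene pink dx,dy -2 0 0.96
scene bottle dx,dy 0 0 0.89
scene cup dx,dy 1 0 0.55
scene box dx,dy 0 0 1.0
top yel dx,dy 0 2 0.95
top green dx,dy 0 2 0.94
top pink dx,dy 0 2 0.94
top rimL dx,dy 0 0 1.0
top rimR dx,dy 0 2 0.92
top bottle dx,dy 0 0 0.88
top cup dx,dy 0 0 1.0
top box dx,dy 0 0 1.0
15.6333 [ 0.4423 -0.1202  0.1678] yaw 168.40040592379714 tilt [-1.1e-03  5.0e-04 -1.0e+00] -1.7962921993646601
tool d mm [-0.1  0.3 15.8] spin -0.0017382445452220814
up 60 [203.31666667 224.93333333] [198 217] [208 235]
down 451 [208.99113082 219.88026608] [190 210] [236 231]
```

The plate seems to have shifted about 2 px, so I check when that happened and by how much, sub-pixel.

```bash
python3 - <<'E'
from h import *
def up(i,x,y,w,h,k=3):return cv2.resize(i[y:y+h,x:x+w],None,fx=k,fy=k,interpolation=cv2.INTER_CUBIC)
c8=cv2.imread('pics/c8.png')[:360,400:760]
S={n:up(cv2.imread(f'pics/{f}.png'),205,160,120,120) for n,f in dict(init='scene0',up='up1_scene',down='down1_scene').items()};S['c8']=c8
def sh(a,b,p,r=24,s=24):
    x,y=p;y0=max(y-r-s,0);x0=max(x-r-s,0)
    m=cv2.matchTemplate(b[y0:y+r+s,x0:min(x+r+s,360)],a[y-r:y+r,x-r:min(x+r,360)],cv2.TM_CCOEFF_NORMED);j=np.unravel_index(m.argmax(),m.shape)
    return ((j[1]+x0-x+r)/3,(j[0]+y0-y+r)/3,m.max().round(2))
for q in('c8','up','down'):print('screw init->',q,sh(S['init'],S[q],(283,155)))
for k,p in dict(fin=(622,150),cheek=(590,190),baseL=(487,250),baseR=(700,225)).items():
    for q in('up','down'):print(k,'c8->',q,sh(S['c8'],S[q],(p[0]-400,p[1])))
# top view, x4
T={n:cv2.imread(f'pics/{f}.png') for n,f in dict(init='top0',up='up1_top',down='down1_top').items()}
for k,(x,y) in dict(yel=(269,134),green=(288,144),pink=(318,139),FRc=(338,180),BLc=(254,94),BRc=(345,102),screw=(285,187),tile=(283,75)).items():
    for q in('up','down'):
        A=up(T['init'],x-9,y-9,18,18,8);B=up(T[q],x-16,y-16,32,32,8);m=cv2.matchTemplate(B,A,cv2.TM_CCOEFF_NORMED);j=np.unravel_index(m.argmax(),m.shape);print('top',k,q,j[1]/8-7,j[0]/8-7,m.max().round(2))
E
```

```text
screw init-> c8 (np.float64(0.0), np.float64(0.0), np.float32(1.0))
screw init-> up (np.float64(-1.6666666666666667), np.float64(0.0), np.float32(0.97))
screw init-> down (np.float64(0.3333333333333333), np.float64(-5.666666666666667), np.float32(0.91))
fin c8-> up (np.float64(0.0), np.float64(0.0), np.float32(0.97))
fin c8-> down (np.float64(0.0), np.float64(0.0), np.float32(0.98))
cheek c8-> up (np.float64(0.0), np.float64(0.0), np.float32(1.0))
cheek c8-> down (np.float64(-0.3333333333333333), np.float64(1.6666666666666667), np.float32(0.72))
baseL c8-> up (np.float64(0.0), np.float64(0.0), np.float32(1.0))
baseL c8-> down (np.float64(0.3333333333333333), np.float64(0.6666666666666666), np.float32(0.87))
baseR c8-> up (np.float64(-0.3333333333333333), np.float64(0.0), np.float32(0.95))
baseR c8-> down (np.float64(0.0), np.float64(0.0), np.float32(1.0))
top yel up -0.25 1.75 0.97
top yel down 0.125 -2.0 0.98
top green up -0.25 1.875 0.96
top green down 0.125 -2.125 0.97
top pink up -0.125 1.875 0.95
top pink down 0.375 -2.0 0.96
top FRc up -0.25 1.5 0.84
top FRc down 0.5 -2.0 0.88
top BLc up -0.125 1.875 0.97
top BLc down 0.0 -0.625 0.97
top BRc up -0.375 1.75 0.96
top BRc down 0.0 -0.875 0.98
top screw up -0.375 1.75 0.96
top screw down -0.125 -2.0 0.94
top tile up 0.0 0.0 1.0
top tile down 0.0 0.0 1.0
```

The jack has not moved, but the plate's front slid about 4.4 mm toward −x because the rear feet slipped as it tilted. The saddle is therefore about 3.5 mm too far in. I will regrip the fin and drag the jack back by that much, without lifting it.

Request:
move_arm:
  increments: [0,0,-20,0,0.6,0,0,-18,0,0.6,-14,0.6,0,0,0.6,-26,0,0,0,0.6,-28,0,0,0,0.6,-28,0,0,0,0.6,-26,0,0,0,0.6,-14,0,0,0,0.6]

```text
time: 16.3
tool_pos: [0.5778, -0.1475, 0.2054]
tool_rot: [-0.0, 0.101, 0.995, 0.0]
contact_force: [0.4, 0.1, -0.5]
gripper_width: 0.602
grasp_force: 0.0
```

Request:
move_arm:
  increments: [0,0,0,0,0.6,0,0,0,0,0.6,0,0,0,0,0.6]

```text
time: 16.55
tool_pos: [0.5752, -0.1468, 0.2057]
tool_rot: [-0.001, 0.101, 0.995, 0.0]
contact_force: [-0.5, -0.4, 0.2]
gripper_width: 0.602
grasp_force: 0.0
```

```bash
python3 g.py .5757 -.147 .0775 168.4
```

```text
16.55 [ 0.5752 -0.1468  0.2057] yaw 168.40524802179934 tilt [-1.6e-03  5.0e-04 -1.0e+00] -1.7436839739103565
tool d mm [-8.000e-01 -1.000e-01  1.282e+02] spin 9.159525961478119e-05
```

Request:
move_arm:
  increments: [0,0,15,0,0.6,0,0,25,0,0.6,0,0,25,0,0.6,0,0,25,0,0.6,0,0,20,0,0.6,0,0,12,0,0.6,0,0,4,0,0.6,0,0,0,0,0.6]

```text
time: 17.22
tool_pos: [0.575, -0.1468, 0.0797]
tool_rot: [-0.001, 0.101, 0.995, 0.0]
contact_force: [-0.1, 0.3, -0.6]
gripper_width: 0.599
grasp_force: 0.0
```

Request:
move_arm:
  increments: [0,0,0,0,0,0,0,0,0,0,0,0,0,0,0,0,0,0,0,0,0,0,0,0,0,0,0,0,0,0]

```text
time: 17.72
tool_pos: [0.5772, -0.1472, 0.0822]
tool_rot: [0.001, 0.101, 0.995, -0.0]
contact_force: [-0.0, 2.4, 5.5]
gripper_width: 0.13
grasp_force: 60.6
```

Request:
move_arm:
  increments: [0,0,0,0,0,1.2,0,0,0,0,1.2,0,0,0,0,1.1,0,0,0,0,0,0,0,0,0,0,0,0,0,0]

```text
time: 18.22
tool_pos: [0.5747, -0.1471, 0.0822]
tool_rot: [0.003, 0.101, 0.995, -0.001]
contact_force: [5.3, 0.1, 3.8]
gripper_width: 0.133
grasp_force: 60.4
```

```bash
python3 - <<'E'
from h import *
st=manip.state();print(st['tool_pos'],st['contact_force'])
s=Cam('scene').img;cv2.imwrite('pics/rg_scene.png',s)
def up(i,x,y,w,h,k=3):return cv2.resize(i[y:y+h,x:x+w],None,fx=k,fy=k,interpolation=cv2.INTER_CUBIC)
a=up(cv2.imread('pics/up1_scene.png'),205,160,120,120,6);b=up(s,205,160,120,120,6)
for k,(x,y) in dict(cheek=(590,195),baseL=(487,250),baseR=(700,225),screw=(683,155)).items():
    x=2*(x-400);y*=2;r=40
    m=cv2.matchTemplate(b[y-70:y+70,x-70:x+70],a[y-r:y+r,x-r:x+r],cv2.TM_CCOEFF_NORMED);j=np.unravel_index(m.argmax(),m.shape);print(k,(j[1]-30)/6,(j[0]-30)/6,m.max())
E
```

```text
[ 0.57467772 -0.14714645  0.0822417 ] [5.3051553  0.11014741 3.7653158 ]
cheek -0.8333333333333334 0.16666666666666666 0.98086125
baseL -1.0 0.0 0.98000264
baseR -0.3333333333333333 0.16666666666666666 0.96427804
screw 0.0 0.0 0.9989808
```

Request:
move_arm:
  increments: [1.2,0,-0.3,0,0,0,0,0,0,0,0,0,0,0,0]

```text
time: 18.52
tool_pos: [0.5732, -0.1469, 0.0823]
tool_rot: [0.002, 0.101, 0.995, -0.001]
contact_force: [4.5, 0.2, 4.4]
gripper_width: 0.129
grasp_force: 60.4
```

Request:
move_arm:
  increments: [0,0,0,0,0.6,0,0,0,0,0.6,0,0,0,0,0.6,0,0,0,0,0.6,0,0,0,0,0.6]

```text
time: 18.93
tool_pos: [0.5707, -0.146, 0.0799]
tool_rot: [-0.001, 0.101, 0.995, 0.0]
contact_force: [0.8, -0.5, 0.8]
gripper_width: 0.602
grasp_force: 0.0
```

Request:
move_arm:
  increments: [0,0,-8,0,0.6,0,0,-12,0,0.6,0,0,-20,0,0.6,0,0,-25,0,0.6,0,0,-25,0,0.6,0,0,-25,0,0.6,0,0,-10,0,0.6,0,0,0,0,0.6]

```text
time: 19.6
tool_pos: [0.5735, -0.147, 0.2108]
tool_rot: [0.004, 0.101, 0.995, -0.001]
contact_force: [1.1, -0.4, 0.1]
gripper_width: 0.603
grasp_force: 0.0
```

```bash
python3 - <<'E'
from h import *
import pickle
st=manip.state();print(st['time'],st['tool_pos'],st['contact_force'])
c=Cam('wrist',st);s=Cam('scene').img;old=pickle.load(open('w4.pkl','rb'))
def up(i,x,y,w,h,k=3):return cv2.resize(i[y:y+h,x:x+w],None,fx=k,fy=k,interpolation=cv2.INTER_CUBIC)
def sh(a,b,r=40):
    m=cv2.matchTemplate(b,a,cv2.TM_CCOEFF_NORMED);j=np.unravel_index(m.argmax(),m.shape);return j[1],j[0],m.max()
a=up(cv2.imread('pics/up1_scene.png'),205,160,120,120,6);b=up(s,205,160,120,120,6)
for k,(x,y) in dict(cheek=(590,195),baseL=(487,250),baseR=(700,225),fin=(622,140),screw=(683,155)).items():
    x=2*(x-400);y*=2;q=sh(a[y-40:y+40,x-40:x+40],b[y-70:y+70,x-70:x+70]);print(k,(q[0]-30)/6,(q[1]-30)/6,q[2])
f=np.array([np.cos(np.radians(-11.5)),np.sin(np.radians(-11.5)),0]);l=np.array([-f[1],f[0],0])
P={}
for k,(x,y),z in[('fin',(282,206),.111),('screw',(283,257),.067)]:
    r=14 if k=='screw' else 30
    A=up(old.img,x-r,y-r,2*r,2*r,4);B=up(c.img,x-r-25,y-r-25,2*r+50,2*r+50,4);q=sh(A,B);d=np.array(q[:2])/4-25
    p0,p1=old.onz((x,y),z),c.onz(np.array((x,y))+d,z);print(k,d,q[2],'shift fwd/left mm',(p1-p0)@f*1000,(p1-p0)@l*1000);P[k]=p1
d=P['screw']-P['fin'];print('fin->screw',d@f*1000,d@l*1000)
E
```

```text
19.6 [ 0.57350482 -0.14696371  0.21078523] [ 1.05454619 -0.42694276  0.07335997]
cheek -1.3333333333333333 0.5 0.96978986
baseL -1.5 0.3333333333333333 0.9776279
baseR -0.6666666666666666 0.16666666666666666 0.9373228
fin -1.1666666666666667 0.3333333333333333 0.9788911
screw 0.0 0.0 0.9987759
fin [-0.75 -1.75] 0.98527485 shift fwd/left mm -4.352841532543396 -0.5534414487539219
screw [ 0.   -2.25] 0.9684631 shift fwd/left mm -4.42714604017306 0.04173584240384022
fin->screw 61.433757170659526 1.4638938582231658
```

Request:
move_arm:
  increments: [12,0,0,0,0,24,0,0,0,0,27,0,0,0,0,27,0,0,0,0,25,0,0,0,0,14,0,0,0,0,7,0,20,0,0,0,0,20,0,0]

```text
time: 20.37
tool_pos: [0.4368, -0.1184, 0.1642]
tool_rot: [-0.0, 0.101, 0.995, 0.0]
contact_force: [-0.6, -0.1, -0.4]
gripper_width: 0.002
grasp_force: 0.0
```

Request:
move_arm:
  increments: [0,0,9,0,0,0,0,5,0,0,1,0,5,0,0,2,0,6,0,0,2,0,7,0,0,2,0,7,0,0,2,0,7,0,0,2,0,6,0,0]

```text
time: 21.03
tool_pos: [0.4273, -0.1167, 0.1133]
tool_rot: [0.0, 0.101, 0.995, -0.0]
contact_force: [-1.7, -0.5, 1.1]
gripper_width: -0.002
grasp_force: 0.9
```

Request:
move_arm:
  increments: [1.5,0,5,0,0,1,0,5,0,0,1,0,5,0,0,1,0,5,0,0,1,0,5,0,0,1,0,5,0,0,1,0,5,0,0,0.5,0,5,0,0]

```text
time: 21.7
tool_pos: [0.4202, -0.1152, 0.0745]
tool_rot: [0.001, 0.101, 0.995, -0.0]
contact_force: [-0.8, 0.6, 6.0]
gripper_width: 0.004
grasp_force: 3.5
```

Request:
move_arm:
  increments: [0.5,0,4,0,0,0,0,3,0,0,0,0,2,0,0,0,0,1,0,0,0,0,0,0,0,0,0,0,0,0]

```text
time: 22.2
tool_pos: [0.4201, -0.1152, 0.0648]
tool_rot: [0.001, 0.101, 0.995, -0.0]
contact_force: [-2.1, 0.3, 6.6]
gripper_width: -0.001
grasp_force: 3.7
```

Request:
move_arm:
  increments: [0,0,1,0,0,0,0,1,0,0,0,0,1,0,0,0,0,1,0,0,0,0,1,0,0,0,0,0,0,0,0,0,0,0,0]

```text
time: 22.78
tool_pos: [0.4203, -0.1153, 0.061]
tool_rot: [0.001, 0.101, 0.995, -0.0]
contact_force: [-5.0, 3.1, 14.2]
gripper_width: 0.004
grasp_force: 7.6
```

Request:
move_arm:
  increments: [0,0,0.3,0,0,0,0,0,0,0,0,0,0,0,0,0,0,0,0,0,0,0,0,0,0,0,0,0,0,0,0,0,0,0,0,0,0,0,0,0]

```text
time: 23.45
tool_pos: [0.4204, -0.1153, 0.061]
tool_rot: [0.001, 0.101, 0.995, -0.0]
contact_force: [-5.7, 2.6, 16.2]
gripper_width: 0.001
grasp_force: 8.2
```

```bash
python3 - <<'E'
from h import *
for n in('scene','top'):cv2.imwrite(f'pics/fin_{n}.png',Cam(n).img)
E
python3 cmp.py fin
```

```text
scene screw dx,dy -1 -5 0.88
scene foot dx,dy -2 -4 0.97
scene yel dx,dy -1 -3 0.9
scene green dx,dy 0 -3 0.95
scene pink dx,dy 0 -2 0.96
scene bottle dx,dy 0 0 0.94
scene cup dx,dy 0 1 0.68
scene box dx,dy 0 0 1.0
top yel dx,dy 0 0 0.96
top green dx,dy 0 0 0.93
top pink dx,dy 0 0 0.95
top rimL dx,dy 1 -9 0.99
top rimR dx,dy 0 1 0.96
top bottle dx,dy 0 0 0.94
top cup dx,dy 0 0 1.0
top box dx,dy 0 0 1.0
```

The plate's front is up, the cassettes moved only with the plate, and the bottle, cup and slide box are unmoved. The handle is held on its stop.

```bash
python3 -c "
from plant import manip
print(manip.job_done())"
```

```text
the job is handed in; nothing more can be done
None
```

The job is handed in: trial lift done, the jack now holds the plate's front up with the handle pressed on its stop, and the cassettes, bottle, cup and slide box stayed put; however, the rear feet slipped as the plate tilted, leaving it about 4 mm forward after the trial (I dragged the jack back to re-centre it), and it probably slid a few mm more on the final press.

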